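# Press the maker's stamp into the round clay seal

## Robot

A 6-joint arm with a two-finger parallel gripper is mounted at the origin on the work surface. World frame = base frame: x ahead of the robot, y to its left, z up, the work surface at z = 0. Lengths are in mm, angles in degrees, forces in N, time in s.
With the tool pointing down it reaches from about 350 to 850 mm from the base axis. Payload 8.1 kg.
Tool frame: the origin (TCP) lies at the very end of the fingers, on their centre line; the grasp point (between the pads) lies 19 mm behind it (r.grasp_offset is the distance from the TCP to the grasp point, in mm); z points along the fingers, y is the line along which they close (so a half turn about z gives the same grasp; the last joint's range is limited). The gripper opens to 85 mm and grips with 20 to 120 N. Pads are 22 mm wide; open, the fingers measure 114 mm over their backs; the gripper's body (76 mm by 85 mm) begins 54 mm behind the grasp point. The pads swing forward as they close: fully open they stand 13 mm farther back than shut.
Start: joints at [-74.164, 7.471, 85.268, -0, 87.261, -4.893], TCP at [212.395, -561.154, 231.292] pointing down, gripper open.
Joint ranges: [-169.43, 169.43], [-51.17, 129.36], [1.28, 143.12], [-76.62, 256.62], [0, 156.53], [-152.29, 152.29]. Speed limits (degrees/s): [136.94, 136.94, 159.86, 180, 180, 180].

## Interface

Orientations are given as [roll, pitch, yaw] about the fixed x, y, z axes, in that order (R = Rz(yaw) Ry(pitch) Rx(roll)).
In Python, from bench import r gives the robot as it stands.
- The arm moves only by the tool carry_out, never from a script. Its argument "commands" is a list of rows, each an object with "jaw": the finger opening in m, from 0 to 0.0854; "translation": the shift along the tool's x, y, z in m, a list of three; "spin": the turn about the tool's z in rad. A call has exactly 8 rows; each row shifts and turns the commanded pose from where the row before left it, along the tool's axes as they then stand; what a row does not reach is not made up. A row lasts 1/12 s, in which the tool goes at most 41.7 mm and 7.16 degrees, less where a joint would pass 70% of its speed; a pose out of reach is approached as far as the arm can. A call is refused whole if a number of a shift passes 0.0417 or a number of a turn 0.125, either way. A call with a gripper value outside its range is refused whole. The fingers move at their own pace and stop on an object; "squeeze" is the grip in N (left out, the last holds). Time passes only in rows, so rows that do not move let the fingers close, or fill a call up. It gives the time, the measured TCP pose, the force, the opening and the grip force at its end, in the units of the state.
- r.sense(): the state, without advancing time (a new reading comes with each control period).
- r.snapshot(name): name is "side" or "top"; returns a dict with "pixels" (400x640x3 uint8, blue, green, red), "K" (3x3 intrinsics, pixels), "extrinsics" (4x4, takes a point from camera to world coordinates). Camera axes: x right, y down, z forward; pixel columns grow to the right and rows downward; lengths in mm; the calibration is good to about 2 mm. A picture is of the moment at which its call begins. There is no depth.
- r.hand_in(): hands the job in; it is judged then, once.
Trained networks look in a picture, given as the dict that the camera call returned (one of the last four; its "shot" number tells which), for a name from the list of things; names that differ only in an ending like _2 or _b are one class to them, and where a whole thing is asked for, a point or a joint stands for the part that bears it (a point fixed in the world has none). Each returns a list of dicts, best first, with "score" (0 to 1); they miss things now and then, are a little off and sometimes report something else, mostly with a low value. They report only what shows in the picture. A call takes as long as a camera call. They do not tell look-alikes from the thing itself.
- r.spot_in(picture, target): "xy" ([column, row] in pixels, amid what is visible of it).
- r.regions_of(picture, target): "pixels" (400x640 bool, what is visible of it) and "xy" ([column, row] in pixels, amid what is visible of it).
- r.landmark_of(picture, target): "xy" ([column, row] in pixels: a listed point, or the origin of a listed thing).
The state is a dict: "time": time; "joint_pos": joint angles; "qd": joint speeds; "joint_efforts": joint torques, N m; "tool_pos": TCP position; "tcp_rot": TCP orientation; "ft_force": force on the tool from outside, world axes, zero at the start; "wrist_torque": the same for the moment, N m; "finger_gap": finger opening in mm; "grip_force": force on a finger pad.
Only numpy, scipy, OpenCV 4.12 (cv2) and the standard library are available. Lean on these libraries where they do the work, as an engineer would, in place of code of your own. Each camera call takes 0.05 s, during which the arm holds its last target. There are 200 camera calls.

## Task

Take the round blue-handled stamp from the wooden board, hold it upright and press it squarely and steadily, for about half a second, onto the middle of the raised round seal of the clay tile until the seal has clearly sunk in, but without crushing it. Lift the stamp straight up off the seal without sliding or rocking it, then stand it upright on the wooden board again, clear of the other stamp, and let go. Press the seal only with the stamp, and leave the yellow-handled stamp where it stands and the square-sealed tile untouched.

Things in the scene. Friction and masses are not known exactly. Their poses are not given: they have to be found in the camera images.
- stamp_round: Hand stamp standing upright on the board, loose, 0.14 to 0.28 kg, 110 mm tall. Round brass die at the foot, 40 mm diameter and 14 mm thick; above it a short 22 mm thick neck; then a round blue handle 30 mm in diameter from 28 mm to 106 mm above the foot (take it about 70 mm above the foot, from above, any yaw). Origin: centre of the die's underside; z points up along the handle.
- tile_round: Fixed leather-hard grey-green clay tile, 110 x 110 x 18 mm, lying on the bench. In its middle stands a cream-coloured round seal, 46 mm in diameter, its flat top 26 mm above the tile's underside at the start (8 mm above the tile's upper face). Origin: centre of the tile's underside, directly under the seal's centre; z up, x and y along the tile's edges.
- seal_tile_round (a joint): How far the round seal has been pressed into its tile, m: 0 at the start, 0.006 at its firm stop. It starts to sink at about 8 N, resists at about 8 to 10 N while sinking slowly, and stays where it is left (no spring). Sunk in means 3 mm or more; more than 60 N crushes it.
- board: Fixed light wooden board on the bench on which both stamps stand, 110 (x) x 220 (y) x 18 mm thick. Origin: centre of its underside; the stamps stand on its top, 18 mm above the origin.
- stamp_square: Bystander: the other hand stamp on the board, loose, same height, neck and handle size, but yellow-handled and with a square 38 mm brass die. Its axis is 95 mm or more from the blue stamp's. Origin: centre of the die's underside, z up.
- tile_square: Bystander: fixed clay tile of the same size and colour, but its cream seal is a 42 mm square. Origin: centre of the underside.
Things that resemble listed ones, but are neither listed nor needed, are in the scene too. Leave any green or red look-alike of the stamp_round alone.

How it is judged (in metres and radians):
On the way, in this order (a step that is already met when the one before it is completed fails the run):
1. the round stamp, upright within 10 degrees and within 12 mm of the seal's centre, presses on the seal, which has sunk at least 3 mm (value of joint seal_tile_round above 0.003 m and contact force between stamp_round and tile_round above 2 N and horizontal distance between stamp_round and tile_round below 0.012 m and angle between stamp_round's own z axis and vertical below 0.175 rad), for 0.2 s.
2. the stamp is lifted straight up: its foot at least 14 mm clear of the seal and still above it, within 20 mm (z of stamp_round in the frame of tile_round above 0.04 m and horizontal distance between stamp_round and tile_round below 0.02 m and angle between stamp_round's own z axis and vertical below 0.26 rad).
At the end, for the whole second after the job is handed in: The round seal has sunk 3 mm or more; the blue stamp stands upright (within 6 degrees), at rest and released on the wooden board (its foot's centre at least 5 mm inside the board's edges); the yellow stamp stands upright within 25 mm of where it was (value of joint seal_tile_round above 0.003 m and x of stamp_round in the frame of board between -0.05 and 0.05 m and y of stamp_round in the frame of board between -0.105 and 0.105 m and z of stamp_round in the frame of board between 0.012 and 0.024 m and angle between each of stamp_round, stamp_square's own z axis and vertical below 0.1 rad and linear speed of stamp_round below 0.02 m/s and distance of stamp_square from where it was at the start of the episode below 0.025 m); the robot touches nothing.
It fails at once if the seal is crushed: the stamp presses on the tile with more than 60 N (contact force between stamp_round and tile_round above 60 N).
It fails at once if the stamp slides or rocks on the seal: pressing while tilted by more than 12 degrees, or, with the seal sunk, more than 16 mm off its centre (contact force between stamp_round and tile_round above 1 N and (angle between stamp_round's own z axis and vertical above 0.21 rad or (value of joint seal_tile_round above 0.002 m and horizontal distance between stamp_round and tile_round above 0.016 m))).
It fails at once if the fingers press on the round-sealed tile (contact force between the fingers and tile_round above 2 N).
It fails at once if the square-sealed tile is pressed, by the robot or a stamp (contact force between any of the fingers, the arm, stamp_round, stamp_square and tile_square above 2 N).
It fails at once if the yellow stamp is moved by more than 25 mm or knocked over (distance of stamp_square from where it was at the start of the episode above 0.025 m or angle between stamp_square's own z axis and vertical above 0.35 rad).
It also fails if it takes over 51 s, if anything falls off the work surface, if the arm or the gripper's body presses on something with over 40 N, if the wrist force passes 120 N, or if a joint passes its speed limit or range.

## Working session

There is one attempt and no reset: what is moved stays moved. The work goes in short steps, Python scripts to look and compute and a tool call to move; the robot and the scene stay as the last step left them, time stands still between calls to the robot, and variables do not carry over. Pictures are saved under pics/ and viewed, at most 10 in all, crops included, and the job is handed in when it is done.

Besides the shell and the picture viewer there is one more tool, called after ">>>" in YAML: its name, and indented under it one key for each argument. carry_out: Moves the arm, as the interface text tells. Its arguments: {"type":"object","properties":{"commands":{"type":"array","items":{"type":"object","properties":{"jaw":{"type":"number"},"translation":{"type":"array","items":{"type":"number"}},"spin":{"type":"number"}}}},"squeeze":{"type":"number"}},"required":["commands"]}

```bash
mkdir -p pics
cat > h.py <<'E'
import numpy as np, cv2
from bench import r
def ray(p,xy,z):
    K=np.array(p["K"]);T=np.array(p["extrinsics"])
    d=T[:3,:3]@np.linalg.solve(K,[xy[0],xy[1],1.]);o=T[:3,3]
    return (o+d*(z-o[2])/d[2]).round(1)
def proj(p,X):
    K=np.array(p["K"]);T=np.linalg.inv(np.array(p["extrinsics"]))
    c=K@(T[:3,:3]@np.array(X,float)+T[:3,3]);return (c[:2]/c[2]).round(1)
E
python3 - <<'E'
from h import *
for n in("top","side"):
    p=r.snapshot(n);cv2.imwrite(f"pics/{n}0.png",p["pixels"])
    print(n,np.array(p["extrinsics"]).round(2).tolist())
    for t,z in(("stamp_round",18),("stamp_square",18),("tile_round",0),("tile_square",0),("board",0)):
        for d in r.landmark_of(p,t)[:3]: print(t,round(d["score"],2),np.round(d["xy"],1),ray(p,d["xy"],z))
s=r.sense();print(s["time"],s["tool_pos"],s["tcp_rot"],s["ft_force"])
E
```

```text
top [[0.02, -0.99, 0.1, 382.13], [-1.0, -0.02, -0.01, 64.11], [0.01, -0.1, -0.99, 1091.5], [0.0, 0.0, 0.0, 1.0]]
stamp_round 0.92 [214.5 182.9] [508.8 287.1  18. ]
stamp_round 0.81 [157.9 183.9] [504.1 406.3  18. ]
stamp_round 0.78 [216.7 245.8] [376.7 276.9  18. ]
stamp_square 0.61 [262.9 193.6] [488.2 184.2  18. ]
tile_round 0.86 [383.3 187.2] [509.4 -72.5   0. ]
tile_square 0.57 [484.5 179.4] [ 531.1 -291.3    0. ]
board 0.68 [243.8 187. ] [503.4 227.6   0. ]
side [[-0.99, -0.09, 0.13, 341.1], [-0.15, 0.49, -0.86, 1153.36], [0.01, -0.87, -0.5, 697.23], [0.0, 0.0, 0.0, 1.0]]
stamp_round 0.9 [259.8 240.6] [630.5 224.4  18. ]
stamp_round 0.86 [293.9 300.9] [504.2 421.6  18. ]
stamp_round 0.7 [250.8 262.1] [628.3 310.9  18. ]
stamp_square 0.94 [316.1 238.9] [495.4 193.6  18. ]
tile_round 0.77 [324.2 191.1] [516.2 -81.7   0. ]
tile_square 0.73 [328.3 161. ] [ 533.5 -289.9    0. ]
board 0.6 [307.6 254.2] [509.2 235.3   0. ]
0.6 [ 212.3857968  -561.16289858  231.33518821] [1.79997848e+02 1.95693746e-03 2.07289037e+01] [0.2662935  0.08417445 0.25679185]
```

View pics/top0.png

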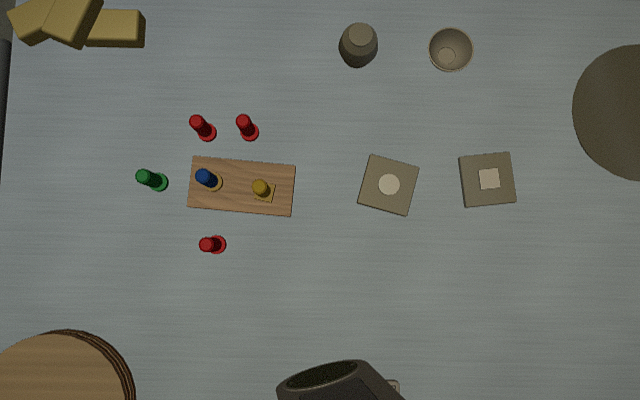

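View pics/side0.png

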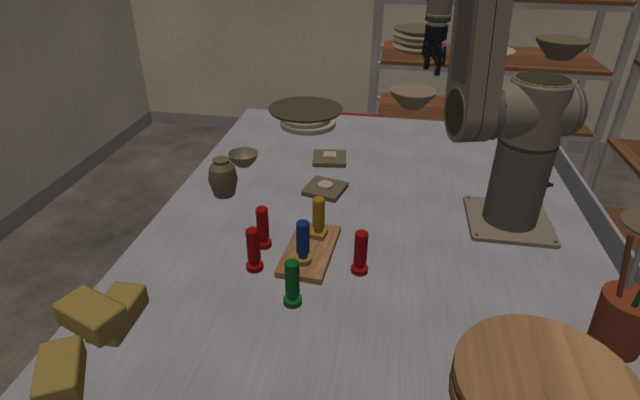

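The top view shows the blue stamp's cap at (206,177) and its foot near (214,183), with yellow at (262,188). The round seal is at (389,184) and the square tile at (487,179). The side view shows blue at (303,240), yellow at (319,215) and the round seal at (325,185). I'll refine these by colour.

```bash
cat >> h.py <<'E'
def blob(p,lo,hi,near,R=45):
    hsv=cv2.cvtColor(p["pixels"],cv2.COLOR_BGR2HSV);m=cv2.inRange(hsv,lo,hi)
    k=np.zeros_like(m);cv2.circle(k,tuple(int(v) for v in near),R,255,-1);m&=k
    n,l,s,c=cv2.connectedComponentsWithStats(m);i=1+np.argmax(s[1:,4]);return c[i],s[i],l==i
from scipy.optimize import least_squares
def axis(ps,cents,zs):  # xy such that the handle's segment, projected, is centred on the blob centroids
    f=lambda v:np.concatenate([np.mean([proj(p,[v[0],v[1],z]) for z in zs],0)-c for p,c in zip(ps,cents)])
    o=least_squares(f,[500,200],diff_step=1e-3);return o.x.round(1),o.fun.round(1)
E
python3 - <<'E'
from h import *
P=[r.snapshot("top"),r.snapshot("side")]
B=((100,100,30),(125,255,255));Y=((18,120,60),(32,255,255))
for n,c,nr,R in(("blue",B,[(206,177),(303,240)],25),("yellow",Y,[(261,186),(319,210)],16)):
    b=[blob(p,*c,x,R) for p,x in zip(P,nr)]
    for q in b:print(n,q[0].round(1),q[1])
    print(axis(P,[q[0] for q in b],np.linspace(46,126,9)), [axis([p],[q[0]],np.linspace(46,126,9))[0] for p,q in zip(P,b)])
for p,x in zip(P,[(389,184),(325,185)]):
    hsv=cv2.cvtColor(p["pixels"],cv2.COLOR_BGR2HSV);print("seal hsv",hsv[x[1],x[0]],hsv[x[1],x[0]+17])
    g=hsv[...,2].copy();v=int(hsv[x[1],x[0],2])
    c,s,_=blob(p,(0,0,v-35),(179,255,255),x,15);print("seal",c.round(1),s,ray(p,c,26))
    for t in("tile_round","board","stamp_round"):
        for d in r.regions_of(p,t)[:4]:
            m=d["pixels"].astype(np.uint8);q=cv2.minAreaRect(cv2.findNonZero(m));bp=cv2.boxPoints(q)
            print(t,round(d["score"],2),np.round(d["xy"]), [ray(p,k,18)[:2].tolist() for k in bp] if t!="stamp_round" else ray(p,d["xy"],73))
E
```

```text
blue [205.  177.4] [195 169  22  19 249]
blue [302.5 237.9] [297 220  12  39 424]
(array([510.8, 292. ]), array([ 0.1,  0.2, -0.2,  0.1])) [array([511.2, 292.2]), array([510.4, 291.6])]
yellow [262.  189.3] [251 179  24  23 344]
yellow [318.1 210.6] [313 196  12  31 329]
(array([491.5, 177.6]), array([ 0.5, -0.8,  0.9,  1.7])) [array([489.9, 178.6]), array([494.8, 170.3])]
seal hsv [ 25  56 158] [ 24  68 102]
seal [388.8 183.9] [379 174  21  21 358] [513.6 -80.7  26. ]
tile_round 0.65 [386. 185.] [[472.2, -12.4], [581.9, -40.3], [554.7, -148.5], [445.5, -119.5]]
board 0.97 [242. 189.] [[457.9, 344.0], [570.0, 338.7], [553.3, 116.4], [441.4, 124.1]]
stamp_round 0.86 [204. 126.] [617.  302.4  73. ]
stamp_round 0.79 [208. 177.] [513.1 289.2  73. ]
stamp_round 0.65 [212. 246.] [376.4 274.5  73. ]
stamp_round 0.62 [153. 180.] [505.1 398.4  73. ]
seal hsv [ 17  56 146] [19 75 99]
seal [326.6 174.6] [312 170  27  10 138] [ 518.  -139.9   26. ]
tile_round 0.95 [324. 187.] [[577.0, -15.4], [589.6, -159.4], [447.3, -121.2], [446.6, 15.2]]
board 0.97 [314. 256.] [[567.9, 349.8], [570.2, 70.8], [437.1, 132.3], [458.4, 388.1]]
board 0.23 [301. 241.] [[565.2, 112.9], [523.6, 105.7], [489.3, 301.7], [525.2, 307.8]]
stamp_round 0.94 [255. 250.] [607.8 334.4  73. ]
stamp_round 0.88 [291. 283.] [506.4 431.1  73. ]
stamp_round 0.77 [264. 225.] [613.5 235.7  73. ]
stamp_round 0.76 [301. 240.] [516.9 280.   73. ]
```

>>> carry_out:
  commands:
    - {"jaw": 0.085, "translation": [0.0242, -0.0288, 0], "spin": 0}
    - {"jaw": 0.085, "translation": [0.0242, -0.0288, 0], "spin": 0}
    - {"jaw": 0.085, "translation": [0.0242, -0.0288, 0], "spin": 0}
    - {"jaw": 0.085, "translation": [0.0242, -0.0288, 0], "spin": 0}
    - {"jaw": 0.085, "translation": [0.0242, -0.0288, 0], "spin": 0}
    - {"jaw": 0.085, "translation": [0.0242, -0.0288, 0], "spin": 0}
    - {"jaw": 0.085, "translation": [0.0242, -0.0288, 0], "spin": 0}
    - {"jaw": 0.085, "translation": [0.0242, -0.0288, 0], "spin": 0}

```text
time: 1.67
tool_pos: [312.1, -275.5, 231.4]
tcp_rot: [180.0, -0.0, 20.7]
ft_force: [0.4, 0.2, -0.7]
finger_gap: 84.8
grip_force: 0.0
```

>>> carry_out:
  commands:
    - {"jaw": 0.085, "translation": [0.0242, -0.0288, 0], "spin": 0}
    - {"jaw": 0.085, "translation": [0.0242, -0.0288, 0], "spin": 0}
    - {"jaw": 0.085, "translation": [0.0242, -0.0288, 0], "spin": 0}
    - {"jaw": 0.085, "translation": [0.0242, -0.0288, 0], "spin": 0}
    - {"jaw": 0.085, "translation": [0.0242, -0.0288, 0], "spin": 0}
    - {"jaw": 0.085, "translation": [0.0242, -0.0288, 0], "spin": 0}
    - {"jaw": 0.085, "translation": [0.0242, -0.0288, 0], "spin": 0}
    - {"jaw": 0.085, "translation": [0.0242, -0.0288, 0], "spin": 0}

```text
time: 2.33
tool_pos: [411.7, 8.8, 231.7]
tcp_rot: [180.0, -0.1, 20.7]
ft_force: [0.3, -1.0, 0.0]
finger_gap: 84.9
grip_force: 0.0
```

>>> carry_out:
  commands:
    - {"jaw": 0.085, "translation": [0.0242, -0.0288, 0], "spin": 0}
    - {"jaw": 0.085, "translation": [0.0242, -0.0288, 0], "spin": 0}
    - {"jaw": 0.085, "translation": [0.0242, -0.0288, 0], "spin": 0}
    - {"jaw": 0.085, "translation": [0.0242, -0.0288, 0], "spin": 0}
    - {"jaw": 0.085, "translation": [0.0242, -0.0288, 0], "spin": 0}
    - {"jaw": 0.085, "translation": [0.0242, -0.0288, 0], "spin": 0}
    - {"jaw": 0.085, "translation": [0.0242, -0.0288, 0], "spin": 0}
    - {"jaw": 0.085, "translation": [0, 0, 0], "spin": 0}

```text
time: 3.0
tool_pos: [498.9, 260.7, 229.8]
tcp_rot: [-179.9, 0.0, 20.9]
ft_force: [-0.3, -0.6, 0.5]
finger_gap: 85.0
grip_force: 0.0
```

>>> carry_out:
  commands:
    - {"jaw": 0.085, "translation": [0.012, -0.015, 0], "spin": 0}
    - {"jaw": 0.085, "translation": [0.012, -0.014, 0], "spin": 0}
    - {"jaw": 0.085, "translation": [0, 0, 0.02], "spin": 0}
    - {"jaw": 0.085, "translation": [0, 0, 0.02], "spin": 0}
    - {"jaw": 0.085, "translation": [0, 0, 0.02], "spin": 0}
    - {"jaw": 0.085, "translation": [0, 0, 0], "spin": 0}
    - {"jaw": 0.085, "translation": [0, 0, 0], "spin": 0}
    - {"jaw": 0.085, "translation": [0, 0, 0], "spin": 0}

```text
time: 3.67
tool_pos: [511.2, 291.0, 172.6]
tcp_rot: [-180.0, -0.1, 20.7]
ft_force: [-0.3, -0.3, 0.1]
finger_gap: 85.2
grip_force: 0.0
```

Run:
```python
from h import *
p=r.snapshot("side");cv2.imwrite("pics/side1.png",cv2.resize(p["pixels"][100:320,180:460],None,fx=2.5,fy=2.5))
s=r.sense();print(s["tool_pos"],s["tcp_rot"],s["joint_pos"],r.grasp_offset,s["ft_force"])
```

```text
[511.58891484 291.21916601 173.25936517] [-1.79990361e+02 -1.46037102e-01  2.07150000e+01] [ 2.46610761e+01  7.49840866e+00  9.13493801e+01 -4.38839911e-04
  8.10058569e+01  9.39461318e+01] 18.700000000000003 [ 0.59846197  0.32853577 -0.3063977 ]
```

View pics/side1.png

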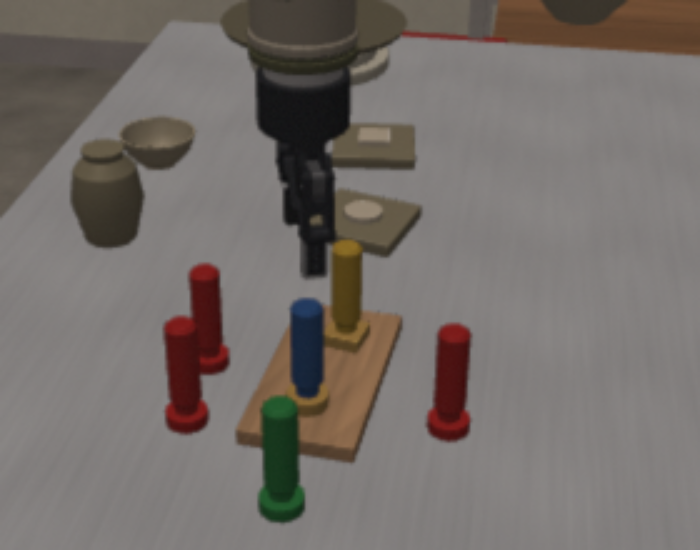

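The gripper hangs over the blue stamp, with its fingertip at crop pixel (313,270), clear of the yellow, red and green stamps. I'll descend now.

>>> carry_out:
  commands:
    - {"jaw": 0.085, "translation": [0, 0, 0.018], "spin": 0}
    - {"jaw": 0.085, "translation": [0, 0, 0.018], "spin": 0}
    - {"jaw": 0.085, "translation": [0, 0, 0.018], "spin": 0}
    - {"jaw": 0.085, "translation": [0, 0, 0.018], "spin": 0}
    - {"jaw": 0.085, "translation": [0, 0, 0.018], "spin": 0}
    - {"jaw": 0.085, "translation": [0, 0, 0.012], "spin": 0}
    - {"jaw": 0.085, "translation": [0, 0, 0], "spin": 0}
    - {"jaw": 0.085, "translation": [0, 0, 0], "spin": 0}

```text
time: 4.38
tool_pos: [510.9, 291.0, 69.9]
tcp_rot: [-180.0, -0.0, 20.7]
ft_force: [0.3, -0.2, -0.1]
finger_gap: 85.2
grip_force: 0.0
```

>>> carry_out:
  commands:
    - {"jaw": 0.06, "translation": [0, 0, 0], "spin": 0}
    - {"jaw": 0.045, "translation": [0, 0, 0], "spin": 0}
    - {"jaw": 0.038, "translation": [0, 0, 0], "spin": 0}
    - {"jaw": 0.034, "translation": [0, 0, 0], "spin": 0}
    - {"jaw": 0.03, "translation": [0, 0, 0], "spin": 0}
    - {"jaw": 0.025, "translation": [0, 0, 0], "spin": 0}
    - {"jaw": 0.02, "translation": [0, 0, 0], "spin": 0}
    - {"jaw": 0.015, "translation": [0, 0, 0], "spin": 0}
  squeeze: 60

```text
time: 5.05
tool_pos: [511.2, 291.1, 70.0]
tcp_rot: [180.0, -0.1, 20.7]
ft_force: [0.3, -2.3, 6.5]
finger_gap: 28.9
grip_force: 58.8
```

>>> carry_out:
  commands:
    - {"jaw": 0.015, "translation": [0, 0, 0], "spin": 0}
    - {"jaw": 0.015, "translation": [0, 0, 0], "spin": 0}
    - {"jaw": 0.015, "translation": [0, 0, 0], "spin": 0}
    - {"jaw": 0.015, "translation": [0, 0, 0], "spin": 0}
    - {"jaw": 0.015, "translation": [0, 0, 0], "spin": 0}
    - {"jaw": 0.015, "translation": [0, 0, 0], "spin": 0}
    - {"jaw": 0.015, "translation": [0, 0, 0], "spin": 0}
    - {"jaw": 0.015, "translation": [0, 0, 0], "spin": 0}

```text
time: 5.72
tool_pos: [511.2, 291.1, 70.0]
tcp_rot: [180.0, -0.1, 20.7]
ft_force: [0.3, -1.7, 5.6]
finger_gap: 28.5
grip_force: 58.8
```

>>> carry_out:
  commands:
    - {"jaw": 0.015, "translation": [0, 0, -0.005], "spin": 0}
    - {"jaw": 0.015, "translation": [0, 0, -0.015], "spin": 0}
    - {"jaw": 0.015, "translation": [0, 0, -0.03], "spin": 0}
    - {"jaw": 0.015, "translation": [0, 0, -0.03], "spin": 0}
    - {"jaw": 0.015, "translation": [0, 0, -0.03], "spin": 0}
    - {"jaw": 0.015, "translation": [0, 0, -0.02], "spin": 0}
    - {"jaw": 0.015, "translation": [0, 0, 0], "spin": 0}
    - {"jaw": 0.015, "translation": [0, 0, 0], "spin": 0}

```text
time: 6.38
tool_pos: [511.1, 291.4, 200.1]
tcp_rot: [-180.0, -0.1, 20.7]
ft_force: [0.2, -0.2, -2.6]
finger_gap: 28.6
grip_force: 59.2
```

Run:
```python
from h import *
ims=[]
for n,c in(("top",(200,180)),("side",(303,200))):
    p=r.snapshot(n);ims.append(cv2.resize(p["pixels"][c[1]-70:c[1]+70,c[0]-70:c[0]+70],None,fx=2.8,fy=2.8))
    P=[proj(p,[511,291,z]) for z in(82,110,188)];print(n,P)
cv2.imwrite("pics/held.png",np.hstack(ims))
s=r.sense();print(s["time"],s["tool_pos"],s["tcp_rot"],s["ft_force"],s["finger_gap"],s["grip_force"])
```

```text
top [array([206.1, 177.8]), array([202.9, 175.9]), array([193., 170.])]
side [array([302.3, 239.3]), array([302.2, 228.9]), array([301.9, 198.4])]
6.4833 [509.53468503 290.56506497 196.99763093] [179.99309443   0.19117755  20.73335843] [-0.53167711 -0.27483841 -2.72725844] 28.884806006161458 59.16343624703586
```

View pics/held.png

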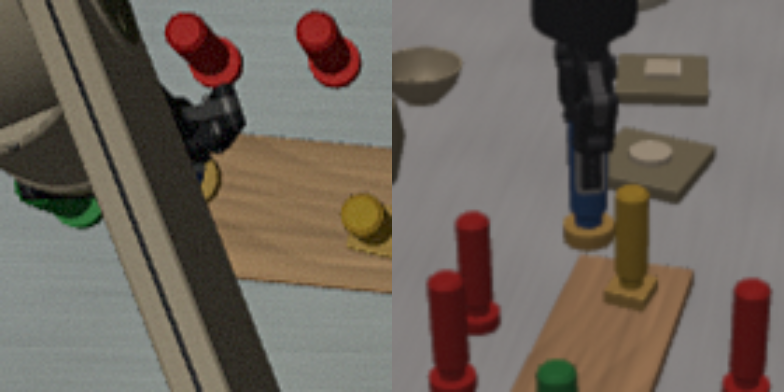

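The stamp hangs upright in the gripper, with its foot at side pixel ≈(303,214) as predicted. I'll carry it over to the seal.

>>> carry_out:
  commands:
    - {"jaw": 0.015, "translation": [0, 0, -0.03], "spin": 0}
    - {"jaw": 0.015, "translation": [-0.0092, 0.0249, 0], "spin": 0}
    - {"jaw": 0.015, "translation": [-0.0092, 0.0249, 0], "spin": 0}
    - {"jaw": 0.015, "translation": [-0.0092, 0.0249, 0], "spin": 0}
    - {"jaw": 0.015, "translation": [-0.0092, 0.0249, 0], "spin": 0}
    - {"jaw": 0.015, "translation": [-0.0092, 0.0249, 0], "spin": 0}
    - {"jaw": 0.015, "translation": [-0.0092, 0.0249, 0], "spin": 0}
    - {"jaw": 0.015, "translation": [-0.0092, 0.0249, 0], "spin": 0}

```text
time: 7.15
tool_pos: [510.6, 103.9, 226.4]
tcp_rot: [-179.9, 0.3, 20.7]
ft_force: [0.7, -0.2, -2.7]
finger_gap: 28.2
grip_force: 59.5
```

>>> carry_out:
  commands:
    - {"jaw": 0.015, "translation": [-0.0092, 0.0249, 0], "spin": 0}
    - {"jaw": 0.015, "translation": [-0.0092, 0.0249, 0], "spin": 0}
    - {"jaw": 0.015, "translation": [-0.0092, 0.0249, 0], "spin": 0}
    - {"jaw": 0.015, "translation": [-0.0092, 0.0249, 0], "spin": 0}
    - {"jaw": 0.015, "translation": [-0.0092, 0.0249, 0], "spin": 0}
    - {"jaw": 0.015, "translation": [-0.0092, 0.0249, 0], "spin": 0}
    - {"jaw": 0.015, "translation": [-0.0092, 0.0249, 0], "spin": 0}
    - {"jaw": 0.015, "translation": [0, 0, 0], "spin": 0}

```text
time: 7.82
tool_pos: [512.1, -84.5, 226.5]
tcp_rot: [-180.0, 0.3, 20.5]
ft_force: [-0.0, 0.0, -1.5]
finger_gap: 28.7
grip_force: 59.8
```

>>> carry_out:
  commands:
    - {"jaw": 0.015, "translation": [0, 0, 0.02], "spin": 0}
    - {"jaw": 0.015, "translation": [0, 0, 0.03], "spin": 0}
    - {"jaw": 0.015, "translation": [0, 0, 0.03], "spin": 0}
    - {"jaw": 0.015, "translation": [0, 0, 0.02], "spin": 0}
    - {"jaw": 0.015, "translation": [0, 0, 0.01], "spin": 0}
    - {"jaw": 0.015, "translation": [0, 0, 0], "spin": 0}
    - {"jaw": 0.015, "translation": [0, 0, 0], "spin": 0}
    - {"jaw": 0.015, "translation": [0, 0, 0], "spin": 0}

```text
time: 8.48
tool_pos: [514.5, -80.7, 120.6]
tcp_rot: [179.9, -0.1, 20.7]
ft_force: [0.1, -0.8, -0.8]
finger_gap: 28.8
grip_force: 59.8
```

Run:
```python
from h import *
s=r.sense();t=s["tool_pos"];print(s["time"],t,s["tcp_rot"],s["ft_force"],s["finger_gap"])
ims=[]
for n,c in(("top",(389,184)),("side",(325,170))):
    p=r.snapshot(n);im=p["pixels"].copy()
    print(n,proj(p,[513.6,-80.7,26]),"foot exp",proj(p,[t[0],t[1],t[2]-52]))
    if n=="side":
        for a in np.linspace(0,6.28,60):
            for X in([513.6+23*np.cos(a),-80.7+23*np.sin(a),26],[t[0]+20*np.cos(a),t[1]+20*np.sin(a),t[2]-52]):
                q=proj(p,X); 
                if int(a*10)%3==0: im[int(round(q[1])),int(round(q[0]))]=(255,0,255)
    ims.append(cv2.resize(im[c[1]-50:c[1]+50,c[0]-50:c[0]+50],None,fx=4,fy=4,interpolation=cv2.INTER_NEAREST))
cv2.imwrite("pics/above.png",np.hstack(ims))
```

```text
8.4833 [514.48964771 -80.69312151 120.59169672] [ 1.79945182e+02 -8.19383951e-02  2.07377412e+01] [ 0.05198795 -0.81580161 -0.7647527 ] 28.82590875962622
top [388.8 183.9] foot exp [391.7 181. ]
side [325.2 183.7] foot exp [325.1 170.8]
```

View pics/above.png

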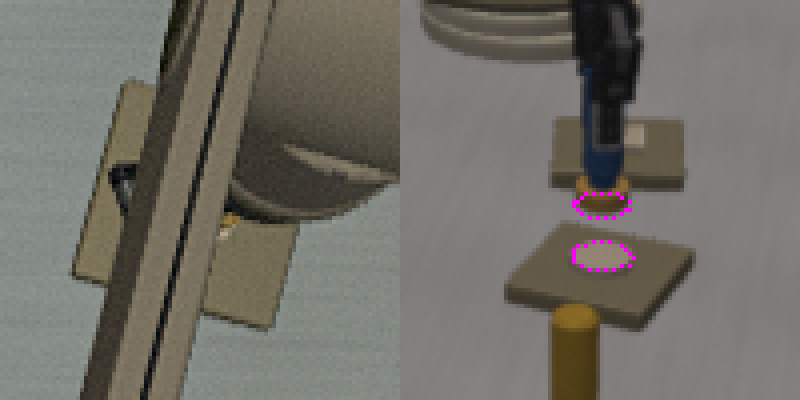

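The projected seal ring matches the seal at side pixel (325,184), and the foot ring sits right under the stamp. I'll descend gently.

>>> carry_out:
  commands:
    - {"jaw": 0.015, "translation": [0, 0, 0.01], "spin": 0}
    - {"jaw": 0.015, "translation": [0, 0, 0.01], "spin": 0}
    - {"jaw": 0.015, "translation": [0, 0, 0.01], "spin": 0}
    - {"jaw": 0.015, "translation": [0, 0, 0.005], "spin": 0}
    - {"jaw": 0.015, "translation": [0, 0, 0.002], "spin": 0}
    - {"jaw": 0.015, "translation": [0, 0, 0], "spin": 0}
    - {"jaw": 0.015, "translation": [0, 0, 0], "spin": 0}
    - {"jaw": 0.015, "translation": [0, 0, 0], "spin": 0}

```text
time: 9.25
tool_pos: [514.0, -80.7, 82.7]
tcp_rot: [180.0, -0.0, 20.7]
ft_force: [0.1, 0.8, -1.2]
finger_gap: 28.7
grip_force: 59.8
```

>>> carry_out:
  commands:
    - {"jaw": 0.015, "translation": [0, 0, 0.0005], "spin": 0}
    - {"jaw": 0.015, "translation": [0, 0, 0.0005], "spin": 0}
    - {"jaw": 0.015, "translation": [0, 0, 0.0005], "spin": 0}
    - {"jaw": 0.015, "translation": [0, 0, 0.0005], "spin": 0}
    - {"jaw": 0.015, "translation": [0, 0, 0.0005], "spin": 0}
    - {"jaw": 0.015, "translation": [0, 0, 0.0005], "spin": 0}
    - {"jaw": 0.015, "translation": [0, 0, 0.0005], "spin": 0}
    - {"jaw": 0.015, "translation": [0, 0, 0.0005], "spin": 0}

```text
time: 9.92
tool_pos: [513.6, -80.6, 78.2]
tcp_rot: [-180.0, 0.0, 20.7]
ft_force: [0.3, -0.3, -2.1]
finger_gap: 28.4
grip_force: 59.8
```

>>> carry_out:
  commands:
    - {"jaw": 0.015, "translation": [0, 0, 0.0005], "spin": 0}
    - {"jaw": 0.015, "translation": [0, 0, 0.0005], "spin": 0}
    - {"jaw": 0.015, "translation": [0, 0, 0.0005], "spin": 0}
    - {"jaw": 0.015, "translation": [0, 0, 0.0005], "spin": 0}
    - {"jaw": 0.015, "translation": [0, 0, 0.0005], "spin": 0}
    - {"jaw": 0.015, "translation": [0, 0, 0], "spin": 0}
    - {"jaw": 0.015, "translation": [0, 0, 0], "spin": 0}
    - {"jaw": 0.015, "translation": [0, 0, 0], "spin": 0}

```text
time: 10.58
tool_pos: [513.9, -80.6, 76.5]
tcp_rot: [180.0, -0.0, 20.7]
ft_force: [-3.0, 0.1, 6.1]
finger_gap: 28.7
grip_force: 60.1
```

>>> carry_out:
  commands:
    - {"jaw": 0.015, "translation": [0, 0, 0.0005], "spin": 0}
    - {"jaw": 0.015, "translation": [0, 0, 0.0005], "spin": 0}
    - {"jaw": 0.015, "translation": [0, 0, 0.0005], "spin": 0}
    - {"jaw": 0.015, "translation": [0, 0, 0.0005], "spin": 0}
    - {"jaw": 0.015, "translation": [0, 0, 0.0005], "spin": 0}
    - {"jaw": 0.015, "translation": [0, 0, 0.0005], "spin": 0}
    - {"jaw": 0.015, "translation": [0, 0, 0], "spin": 0}
    - {"jaw": 0.015, "translation": [0, 0, 0], "spin": 0}

```text
time: 11.25
tool_pos: [513.9, -80.6, 73.4]
tcp_rot: [180.0, -0.0, 20.7]
ft_force: [-2.0, 0.9, 4.9]
finger_gap: 28.5
grip_force: 60.0
```

>>> carry_out:
  commands:
    - {"jaw": 0.015, "translation": [0, 0, 0.0005], "spin": 0}
    - {"jaw": 0.015, "translation": [0, 0, 0.0005], "spin": 0}
    - {"jaw": 0.015, "translation": [0, 0, 0.0005], "spin": 0}
    - {"jaw": 0.015, "translation": [0, 0, 0], "spin": 0}
    - {"jaw": 0.015, "translation": [0, 0, 0], "spin": 0}
    - {"jaw": 0.015, "translation": [0, 0, 0], "spin": 0}
    - {"jaw": 0.015, "translation": [0, 0, 0], "spin": 0}
    - {"jaw": 0.015, "translation": [0, 0, 0], "spin": 0}

```text
time: 11.92
tool_pos: [513.9, -80.6, 71.9]
tcp_rot: [180.0, -0.0, 20.7]
ft_force: [-2.5, 1.3, 6.1]
finger_gap: 28.6
grip_force: 60.0
```

>>> carry_out:
  commands:
    - {"jaw": 0.015, "translation": [0, 0, 0], "spin": 0}
    - {"jaw": 0.015, "translation": [0, 0, 0], "spin": 0}
    - {"jaw": 0.015, "translation": [0, 0, -0.002], "spin": 0}
    - {"jaw": 0.015, "translation": [0, 0, -0.004], "spin": 0}
    - {"jaw": 0.015, "translation": [0, 0, -0.008], "spin": 0}
    - {"jaw": 0.015, "translation": [0, 0, -0.012], "spin": 0}
    - {"jaw": 0.015, "translation": [0, 0, -0.014], "spin": 0}
    - {"jaw": 0.015, "translation": [0, 0, 0], "spin": 0}

```text
time: 12.58
tool_pos: [515.9, -81.2, 115.3]
tcp_rot: [179.8, -0.3, 20.7]
ft_force: [1.3, -0.5, -1.3]
finger_gap: 29.0
grip_force: 59.8
```

>>> carry_out:
  commands:
    - {"jaw": 0.015, "translation": [0, 0, 0], "spin": 0}
    - {"jaw": 0.015, "translation": [0, 0, -0.015], "spin": 0}
    - {"jaw": 0.015, "translation": [0, 0, -0.025], "spin": 0}
    - {"jaw": 0.015, "translation": [0, 0, -0.03], "spin": 0}
    - {"jaw": 0.015, "translation": [0, 0, -0.03], "spin": 0}
    - {"jaw": 0.015, "translation": [0, 0, -0.02], "spin": 0}
    - {"jaw": 0.015, "translation": [0, 0, 0], "spin": 0}
    - {"jaw": 0.015, "translation": [0, 0, 0], "spin": 0}

```text
time: 13.25
tool_pos: [514.2, -80.8, 231.8]
tcp_rot: [179.9, -0.1, 20.7]
ft_force: [-0.1, -0.4, -2.6]
finger_gap: 28.9
grip_force: 59.8
```

Run:
```python
from h import *
s=r.sense();t=s["tool_pos"];print(s["time"],t,s["tcp_rot"])
p=r.snapshot("side");print("foot exp",proj(p,[t[0],t[1],t[2]-52]))
im=p["pixels"][100:220,265:385];cv2.imwrite("pics/lifted.png",cv2.resize(im,None,fx=4,fy=4))
```

```text
13.25 [514.22793343 -80.77244269 231.77350187] [ 1.79931861e+02 -9.84028103e-02  2.07313870e+01]
foot exp [325.8 135.4]
```

View pics/lifted.png

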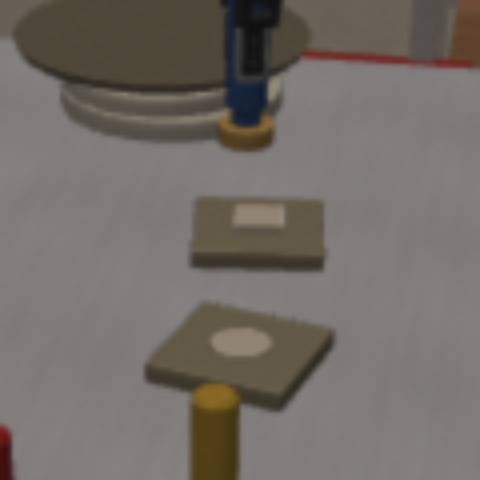

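The seal now lies almost flush with its tile, at crop pixel (240,342), and the stamp is upright above it. I'll carry the stamp back to its original spot.

>>> carry_out:
  commands:
    - {"jaw": 0.015, "translation": [0.0092, -0.0249, 0], "spin": 0}
    - {"jaw": 0.015, "translation": [0.0092, -0.0249, 0], "spin": 0}
    - {"jaw": 0.015, "translation": [0.0092, -0.0249, 0], "spin": 0}
    - {"jaw": 0.015, "translation": [0.0092, -0.0249, 0], "spin": 0}
    - {"jaw": 0.015, "translation": [0.0092, -0.0249, 0], "spin": 0}
    - {"jaw": 0.015, "translation": [0.0092, -0.0249, 0], "spin": 0}
    - {"jaw": 0.015, "translation": [0.0092, -0.0249, 0], "spin": 0}
    - {"jaw": 0.015, "translation": [0.0092, -0.0249, 0], "spin": 0}

```text
time: 13.97
tool_pos: [510.3, 132.8, 228.1]
tcp_rot: [-179.9, 0.3, 20.7]
ft_force: [-0.3, -0.5, -2.2]
finger_gap: 28.6
grip_force: 59.8
```

>>> carry_out:
  commands:
    - {"jaw": 0.015, "translation": [0.0092, -0.0249, 0], "spin": 0}
    - {"jaw": 0.015, "translation": [0.0092, -0.0249, 0], "spin": 0}
    - {"jaw": 0.015, "translation": [0.0092, -0.0249, 0], "spin": 0}
    - {"jaw": 0.015, "translation": [0.0092, -0.0249, 0], "spin": 0}
    - {"jaw": 0.015, "translation": [0.0092, -0.0249, 0], "spin": 0}
    - {"jaw": 0.015, "translation": [0.0092, -0.0249, 0], "spin": 0}
    - {"jaw": 0.015, "translation": [0, 0, 0], "spin": 0}
    - {"jaw": 0.015, "translation": [0, 0, 0], "spin": 0}

```text
time: 14.63
tool_pos: [509.1, 291.6, 227.9]
tcp_rot: [180.0, 0.3, 20.9]
ft_force: [0.3, -0.3, -1.5]
finger_gap: 28.8
grip_force: 60.0
```

>>> carry_out:
  commands:
    - {"jaw": 0.015, "translation": [0, 0, 0.03], "spin": 0}
    - {"jaw": 0.015, "translation": [0, 0, 0.03], "spin": 0}
    - {"jaw": 0.015, "translation": [0, 0, 0.03], "spin": 0}
    - {"jaw": 0.015, "translation": [0, 0, 0.03], "spin": 0}
    - {"jaw": 0.015, "translation": [0, 0, 0.02], "spin": 0}
    - {"jaw": 0.015, "translation": [0, 0, 0.01], "spin": 0}
    - {"jaw": 0.015, "translation": [0, 0, 0], "spin": 0}
    - {"jaw": 0.015, "translation": [0, 0, 0], "spin": 0}

```text
time: 15.3
tool_pos: [510.4, 290.2, 80.9]
tcp_rot: [180.0, 0.1, 20.7]
ft_force: [-0.7, 0.2, -0.7]
finger_gap: 28.7
grip_force: 60.0
```

>>> carry_out:
  commands:
    - {"jaw": 0.015, "translation": [0, 0, 0.003], "spin": 0}
    - {"jaw": 0.015, "translation": [0, 0, 0.003], "spin": 0}
    - {"jaw": 0.015, "translation": [0, 0, 0.002], "spin": 0}
    - {"jaw": 0.015, "translation": [0, 0, 0.001], "spin": 0}
    - {"jaw": 0.015, "translation": [0, 0, 0.0005], "spin": 0}
    - {"jaw": 0.015, "translation": [0, 0, 0.0005], "spin": 0}
    - {"jaw": 0.015, "translation": [0, 0, 0], "spin": 0}
    - {"jaw": 0.015, "translation": [0, 0, 0], "spin": 0}

```text
time: 15.97
tool_pos: [510.7, 291.1, 71.4]
tcp_rot: [-180.0, -0.0, 20.7]
ft_force: [0.1, 0.6, -1.7]
finger_gap: 28.8
grip_force: 60.0
```

>>> carry_out:
  commands:
    - {"jaw": 0.015, "translation": [0, 0, 0.0005], "spin": 0}
    - {"jaw": 0.015, "translation": [0, 0, 0.0005], "spin": 0}
    - {"jaw": 0.015, "translation": [0, 0, 0.0005], "spin": 0}
    - {"jaw": 0.015, "translation": [0, 0, 0.0005], "spin": 0}
    - {"jaw": 0.015, "translation": [0, 0, 0], "spin": 0}
    - {"jaw": 0.015, "translation": [0, 0, 0], "spin": 0}
    - {"jaw": 0.015, "translation": [0, 0, 0], "spin": 0}
    - {"jaw": 0.015, "translation": [0, 0, 0], "spin": 0}

```text
time: 16.63
tool_pos: [511.0, 291.1, 70.0]
tcp_rot: [180.0, -0.0, 20.7]
ft_force: [-3.0, -1.3, 5.9]
finger_gap: 28.7
grip_force: 60.5
```

Contact with the board. I'll release gently, then go straight up.

>>> carry_out:
  commands:
    - {"jaw": 0.03, "translation": [0, 0, 0], "spin": 0}
    - {"jaw": 0.034, "translation": [0, 0, 0], "spin": 0}
    - {"jaw": 0.038, "translation": [0, 0, 0], "spin": 0}
    - {"jaw": 0.045, "translation": [0, 0, 0], "spin": 0}
    - {"jaw": 0.055, "translation": [0, 0, 0], "spin": 0}
    - {"jaw": 0.065, "translation": [0, 0, 0], "spin": 0}
    - {"jaw": 0.075, "translation": [0, 0, 0], "spin": 0}
    - {"jaw": 0.08, "translation": [0, 0, 0], "spin": 0}
  squeeze: 20

```text
time: 17.3
tool_pos: [510.7, 291.0, 69.3]
tcp_rot: [-180.0, -0.0, 20.7]
ft_force: [0.1, 0.1, 0.4]
finger_gap: 80.0
grip_force: 0.0
```

>>> carry_out:
  commands:
    - {"jaw": 0.08, "translation": [0, 0, 0], "spin": 0}
    - {"jaw": 0.08, "translation": [0, 0, -0.01], "spin": 0}
    - {"jaw": 0.08, "translation": [0, 0, -0.025], "spin": 0}
    - {"jaw": 0.08, "translation": [0, 0, -0.035], "spin": 0}
    - {"jaw": 0.08, "translation": [0, 0, -0.035], "spin": 0}
    - {"jaw": 0.08, "translation": [0, 0, -0.035], "spin": 0}
    - {"jaw": 0.08, "translation": [0, 0, -0.02], "spin": 0}
    - {"jaw": 0.08, "translation": [0, 0, 0], "spin": 0}

```text
time: 17.97
tool_pos: [513.5, 292.3, 237.4]
tcp_rot: [-180.0, -0.6, 20.7]
ft_force: [0.7, -0.0, 0.4]
finger_gap: 79.9
grip_force: 0.0
```

Run:
```python
from h import *
s=r.sense();print(s["time"],s["tool_pos"],s["finger_gap"],s["ft_force"])
p=r.snapshot("side");cv2.imwrite("pics/side2.png",cv2.resize(p["pixels"][100:320,180:460],None,fx=2.5,fy=2.5))
c,st,_=blob(p,(100,100,30),(125,255,255),(303,240),25);print(c,st)
```

```text
17.9667 [513.5096308  292.31778054 237.40286591] 79.8768802333352 [ 0.69298539 -0.02789713  0.39403612]
[302.71807229 238.11566265] [297 220  12  39 415]
```

View pics/side2.png

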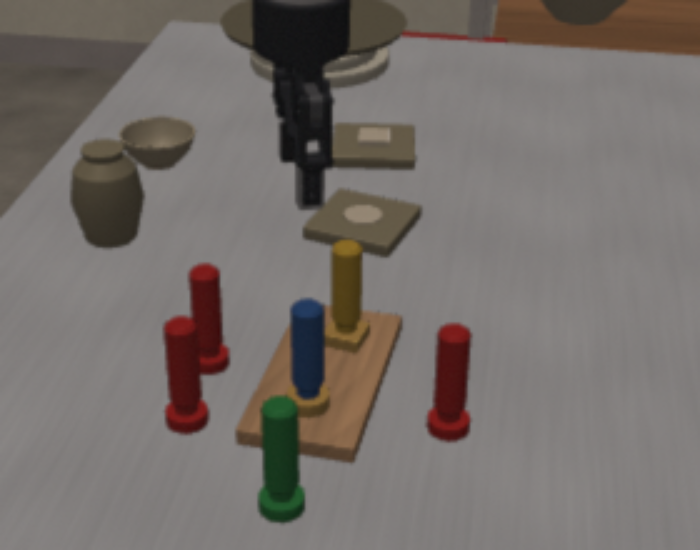

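The blue stamp stands upright on the board at crop pixel (308,355), where it started. The yellow stamp hasn't moved and the gripper is clear, so I'll hand in.

```bash
python3 -c "
from bench import r
print(r.hand_in())"
```

```text
the job is handed in; nothing more can be done
None
```

I pressed the round seal about 5 mm in, judged from the arm's height readings, and stood the blue stamp upright back in its original spot on the board; the job is handed in, but no verdict came back.

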